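Run the gauge ball through the bench feeder and hold the gate open at the mark

ROBOT

A 6-joint arm with a two-finger parallel gripper is mounted at the origin on the work surface. World frame = base frame: x ahead of the robot, y to its left, z up, the work surface at z = 0. Lengths are in m, angles in rad, forces in N, time in s.
With the tool pointing down it reaches from about 0.225 to 0.875 m from the base axis. Payload 3.4 kg.
Tool frame: the origin (TCP) lies midway between the tips of the shut fingers; the grasp point (between the pads) lies 19 mm behind it (manip.grip_point_offset is the distance from the TCP to the grasp point, in m); z points along the fingers, y is the line along which they close (so a half turn about z gives the same grasp; the last joint's range is limited). The gripper opens to 85 mm and grips with 20 to 120 N. Pads are 22 mm wide; open, the fingers measure 114 mm over their backs; the gripper's body (76 mm by 85 mm) begins 54 mm behind the grasp point. The pads swing forward as they close: fully open they stand 13 mm farther back than shut.
Start: joints at [1.036, 0.276, 1.505, -0, 1.361, -0.121], TCP at [0.231, 0.526, 0.231] pointing down, gripper open.
Joint ranges: [-2.89, 2.89], [-0.75, 2.08], [0.22, 2.7], [-1.18, 4.32], [0.11, 2.71], [-2.7, 2.7]. Speed limits (rad/s): [2.57, 2.57, 3.14, 3.14, 3.14, 3.14].

INTERFACE

Orientations are given as a unit quaternion [w, x, y, z].
In Python, from rig import manip gives the robot as it stands.
- The arm moves only by the shell command python3 -m handwheel 'ROWS' [FORCE]. ROWS is JSON, a list of rows, each an object with "translation": the shift along the tool's x, y, z in m, a list of three; "angular": the turn, a rotation vector about the tool's x, y, z in degrees, a list of three; "hand": the closure, from 0 (fully open) to 1 (shut). A call has 1 to 10 rows; each row shifts and turns the commanded pose from where the row before left it, along the tool's axes as they then stand; what a row does not reach is not made up. A row lasts 1/12 s, in which the tool goes at most 41.7 mm and 7.16 degrees, less where a joint would pass 70% of its speed; a pose out of reach is approached as far as the arm can. A call with a gripper value outside its range is refused whole. The fingers move at their own pace and stop on an object; FORCE is the grip in N (left out, the last holds). Time passes only in rows, so rows that do not move let the fingers close. It gives the time, the measured TCP pose, the force, the opening and the grip force at its end, in the units of the state.
- manip.get_state(): the state, without advancing time (a new reading comes with each control period).
- manip.get_image(name): name is "scene" or "top" or "wrist"; returns the picture (420x560x3 uint8, red, green, blue); there is no depth.
- manip.camera_info(name): a dict with "camera_matrix" (3x3 intrinsics, pixels), "eye" and "orientation" of the camera in the world; the wrist camera has in their place "tool_from_camera" (4x4, takes a point from camera to tool coordinates, whose origin is the TCP and whose axes are the flange's). Camera axes: x right, y down, z forward; pixel columns grow to the right and rows downward; lengths in m; the calibration is good to about 2 mm. A picture is of the moment at which its call begins: read the wrist's pose just before it. camera_info takes no time and is no camera call.
- manip.sign_off(): hands the job in; it is judged then, once.
The state is a dict: "clock": time; "qpos": joint angles; "qd": joint speeds; "effort": joint torques, N m; "position": TCP position; "ee_rot": TCP orientation; "contact_force": force on the tool from outside, world axes, zero at the start; "moment": the same for the moment, N m; "width": finger opening in m; "gripper_force": force on a finger pad.
Only numpy, scipy, OpenCV 4.12 (cv2) and the standard library are available. Lean on these libraries where they do the work, as an engineer would, in place of code of your own. Each camera call takes 0.05 s, during which the arm holds its last target. There are 200 camera calls.

TASK

Try out the bench feeder with its gauge ball: lift the orange ball off the steel ring, lower it gently (do not drop it) onto the closed gate at the bottom of the hopper, and let go so that it comes to rest there. Then pull the yellow gate handle out against its spring until the black pointer line through the handle is level with the red marker clip, so that the ball falls through and rolls into the catch tray, and finish still holding the handle steady at the mark: do not let go. Leave the stack of rings, the hammer, the loose black bolt and the blue stamp case where they are.

Things in the scene. Friction and masses are not known exactly. Their poses are not given: they have to be found in the camera images.
- feeder: Bench feeder, blue frame fixed to the bench. Origin on the bench under the hopper's centre, z up; +y = the way the gate is pulled out; +x = the way the chute runs, to the green catch tray (inside 100 x 120 mm, centre 134 mm from the origin, walls 55 high). Two aluminium gate rails, x = +-45 mm, top 112 mm high, from y = -75 to 290 mm.
- hopper: Open square grey hopper with yellow rim, on the feeder: inside 144 x 144 mm, walls 4 mm, rim 182 mm above the bench, 72 mm deep. Its floor is an aluminium funnel (29 degrees) down to a 64 mm square opening, closed below by the gate plate. Origin and axes as the feeder.
- hopper_bottom (a point): Centre of the hopper's bottom opening, on top of the closed gate plate, 110 mm above the bench. The ball rests here on the gate.
- gate: Spring-return gate: steel plate (top 110 mm above the bench) closing the hopper's bottom, with an upright yellow handle. Slides along the feeder's +y, 0 (closed, at the start) to 95 mm; origin = feeder's origin when closed. Spring pulls it shut: 3.5 N closed plus 0.07 N per mm (about 9 N at the mark); let go, it snaps shut. The ball falls through from about 60 mm.
- handle (a point): Grip point on the axis of the gate's yellow handle, 155 mm above the bench, 165 mm from the hopper's centre when closed. The handle is an upright round post, 22 mm diameter, from 110 to 180 mm above the bench. A black pointer line runs across the gate plate (along x) through its foot.
- marker: Red marker clip, 8 mm wide along the slide, 40 mm long, fixed across the guide rail on the tray side of the gate (centred at x = 60 mm in the feeder's frame), 112 to 115 mm above the bench; axes as the feeder. It lies 64 to 80 mm beyond the closed handle. The gate is at the mark when the handle's axis and this origin (the clip's centre) have equal y in the feeder's frame.
- tray_floor (a point): Centre of the floor of the catch tray, 6 mm above the bench.
- ball_center (a point): Centre of the orange gauge ball: 50 mm diameter, smooth plastic, about 80 g. At the start it sits in the hole of the steel ring, its centre about 43 mm above the bench.
- collar: The turned steel ring on which the ball sits at the start: 60 mm outside diameter, 28 mm hole, 22 mm high, loose, origin at the centre of its underside.
- ring_stack: A stack of three turned steel rings, one solid piece: 60 mm diameter, 66 mm tall, origin at the centre of its underside. Leave alone. It and the ball's ring may swap places.
- hammer: A hammer with a wooden handle about 0.28 m long, lying on the bench to the left of the rings. Leave alone.
- bolt: A loose black bolt lying on the bench, 70 mm long, head 24 mm. Leave alone.
- stamp_case: A blue steel case of punches, 45 x 32 x 55 mm, upright. Leave alone.
- ball: The orange gauge ball itself (origin on its surface, turning with it: use ball_center).

How it is judged:
On the way:
1. the ball has been let go and rests on the closed gate at the bottom of the hopper (horizontal distance between ball_center and hopper_bottom below 0.03 m and z of ball_center in the frame of hopper_bottom between 0.015 and 0.035 m and linear speed of ball below 0.03 m/s and contact force between the fingers and ball below 0.05 N and contact force between ball and gate above 0.2 N and y of handle in the frame of feeder below 0.171 m), for 0.2 s.
At the end, for the whole second after the job is handed in: The gripper's fingers hold the gate (contact force above 2 N) still, with the handle's axis within 6 mm of level with the centre of the red marker clip, and the ball lies at rest on the floor of the catch tray, not touched by the fingers (y of handle in the frame of marker between -0.006 and 0.006 m and contact force between the fingers and gate above 2 N and linear speed of gate below 0.01 m/s and x of ball_center in the frame of tray_floor between -0.052 and 0.052 m and y of ball_center in the frame of tray_floor between -0.062 and 0.062 m and z of ball_center in the frame of tray_floor between 0.015 and 0.035 m and linear speed of ball below 0.08 m/s and contact force between the fingers and ball below 0.05 N); the arm keeps its last pose, push and grip.
It fails at once if the ball is dropped into the hopper (falls free faster than 0.65 m/s above the gate, a drop of over 20 mm) (linear speed of ball above 0.65 m/s and contact force between the fingers and ball below 0.05 N and horizontal distance between ball_center and hopper_bottom below 0.08 m and z of ball_center in the frame of hopper_bottom between 0.022 and 0.15 m).
It fails at once if the ball is pressed hard in the hopper (more than 30 N on the gate or the hopper) (contact force between ball and gate above 30 N or contact force between ball and hopper above 30 N).
It fails at once if a bystander (ring stack, hammer, bolt or stamp case) is moved more than 25 mm (distance of any of ring_stack, hammer, bolt, stamp_case from where it was at the start of the episode above 0.025 m).
It also fails if it takes over 58 s, if anything falls off the work surface, if the arm or the gripper's body presses on something with over 40 N, if the wrist force passes 120 N, or if a joint passes its speed limit or range.

## Working session

There is one attempt and no reset: what is moved stays moved. The work goes in short steps, Python scripts to look and compute and a shell command to move; the robot and the scene stay as the last step left them, time stands still between calls to the robot, and variables do not carry over. Pictures are saved under pics/ and viewed, at most 10 in all, crops included, and the job is handed in when it is done.

```bash
ls; mkdir -p pics
python3 - <<'E'
from rig import manip
import cv2
for n in ("scene","top"):
    cv2.imwrite(f"pics/{n}0.png",manip.get_image(n)[:,:,::-1])
    print(manip.camera_info(n))
print(manip.camera_info("wrist")); print(manip.get_state())
E
```

```text
pics
{'camera_matrix': array([[464.01992194,   0.        , 277.16581088],
       [  0.        , 464.01992194, 207.21889633],
       [  0.        ,   0.        ,   1.        ]]), 'eye': array([ 1.57297143, -0.2468864 ,  0.81358398]), 'orientation': array([-0.37493266,  0.69283484,  0.53820785, -0.29956249])}
{'camera_matrix': array([[491.75099083,   0.        , 280.59048208],
       [  0.        , 491.75099083, 205.59449408],
       [  0.        ,   0.        ,   1.        ]]), 'eye': array([0.33782133, 0.01168438, 1.31287514]), 'orientation': array([ 0.06555362, -0.70373565,  0.70523687, -0.05567591])}
{'camera_matrix': array([[315.89527713,   0.        , 275.71871389],
       [  0.        , 315.89527713, 205.13312425],
       [  0.        ,   0.        ,   1.        ]]), 'tool_from_camera': array([[-1.16445078e-04, -9.63527838e-01, -2.67608093e-01,
         6.59413489e-02],
       [ 9.99999197e-01,  2.25607091e-04, -1.24743498e-03,
         6.38748131e-04],
       [ 1.26231261e-03, -2.67608024e-01,  9.63527038e-01,
        -1.42515749e-01],
       [ 0.00000000e+00,  0.00000000e+00,  0.00000000e+00,
         1.00000000e+00]])}
{'clock': 0.1, 'qpos': array([ 1.03600429e+00,  2.76542413e-01,  1.50598666e+00, -2.05600561e-05,
        1.36068735e+00, -1.20989767e-01]), 'qd': array([ 0.00163752, -0.00133526, -0.00242907,  0.00216665, -0.00061463,
       -0.00048005]), 'effort': array([ 2.18086207e-03, -4.17700624e+01, -2.46405852e+01, -1.71352635e-04,
        5.94957877e-03,  3.73165494e-05]), 'position': array([0.23097628, 0.52607166, 0.23052804]), 'ee_rot': array([-2.51948934e-04,  2.05425942e-01,  9.78672327e-01, -7.71869384e-04]), 'contact_force': array([-1.05055984, -0.53121599,  0.8065356 ]), 'moment': array([-0.03830412, -0.01129458, -0.00391669]), 'gripper_force': 0.0, 'width': 0.08537406776503448}
```

View pics/scene0.png

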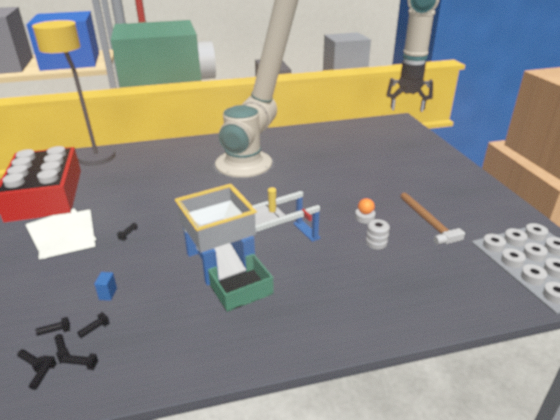

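View pics/top0.png

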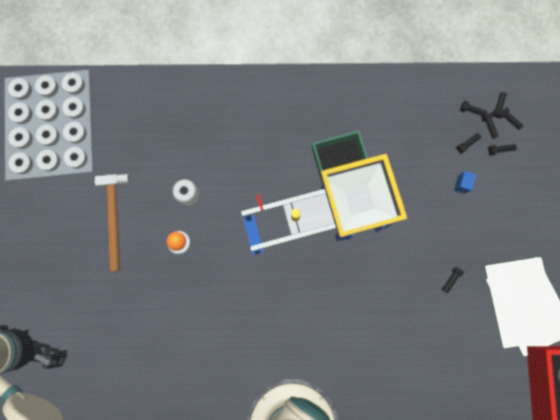

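The scene view shows the hopper at (215,215), handle at (272,200), ball at (367,207) on its ring, stack at (377,235). In the top view (up = +x, left = +y): ball (177,241), stack (185,190), handle (296,213), marker (260,202), hopper centre (364,195), tray (340,155).

```bash
cat > h.py <<'E'
import numpy as np, cv2
from scipy.spatial.transform import Rotation as R
from rig import manip
rot=lambda q:R.from_quat(np.r_[q[1:],q[0]]).as_matrix()
def cast(n,px,z):
    c=manip.camera_info(n)
    if n=="wrist":
        s=manip.get_state();T=c["tool_from_camera"];A=rot(s["ee_rot"])
        E=A@T[:3,3]+s["position"];Q=A@T[:3,:3]
    else: E=c["eye"];Q=rot(c["orientation"])
    p=np.atleast_2d(np.float64(px));d=(Q@np.linalg.inv(c["camera_matrix"])@np.c_[p,np.ones(len(p))].T).T
    return E+d*((z-E[2])/d[:,2])[:,None]
def blobs(im,lo,hi,n=3):
    m=cv2.inRange(cv2.cvtColor(im,cv2.COLOR_RGB2HSV),lo,hi)
    c=cv2.findContours(m,cv2.RETR_EXTERNAL,cv2.CHAIN_APPROX_NONE)[0]
    return sorted(c,key=cv2.contourArea)[::-1][:n]
def cen(c):
    m=cv2.moments(c);return np.array([m["m10"],m["m01"]])/max(m["m00"],1e-9)
E
python3 - <<'E'
from h import *
im=manip.get_image("top")
Y=blobs(im,(20,120,120),(34,255,255))
for c in Y: print("yel",cv2.contourArea(c),cen(c))
rect=cv2.minAreaRect(Y[0]); b=cast("top",cv2.boxPoints(rect),.182); print(b, np.linalg.norm(b-np.roll(b,1,0),axis=1),"hop",b.mean(0))
for i in range(4): print(np.degrees(np.arctan2(*(b[i-1]-b[i])[[1,0]])))
print("handle",cast("top",cen(Y[1]),.165))
for c in blobs(im,(0,130,120),(16,255,255),6):
    print("or/red",cv2.contourArea(c),cen(c),cast("top",cen(c),.043),cast("top",cen(c),.115), cv2.minEnclosingCircle(c))
for c in blobs(im,(172,120,90),(180,255,255),3): print("red2",cv2.contourArea(c),cen(c),cast("top",cen(c),.115))
for c in blobs(im,(0,0,150),(180,50,255),12):
    p=cen(c)
    if 100<p[0]<300: print("white",cv2.contourArea(c),p,cast("top",p,.022),cast("top",p,.066),cv2.boundingRect(c))
E
```

```text
yel 4628.5 [363.09052609 194.52666451]
yel 50.0 [295.18666667 214.30666667]
yel 3.5 [174.9047619  238.38095238]
[[ 0.61800689 -0.06543366  0.182     ]
 [ 0.66503943 -0.22522418  0.182     ]
 [ 0.50389042 -0.26436665  0.182     ]
 [ 0.45877087 -0.10820973  0.182     ]] [0.16488148 0.16656851 0.16583467 0.16254463] hop [ 0.5614269  -0.16580856  0.182     ]
-164.96344543507925
106.4011999452264
13.652529232143372
-73.88402567122677
handle [[ 0.51585769 -0.00675891  0.165     ]]
or/red 502.5 [112.56749585 228.92271973] [[0.49762756 0.46843466 0.043     ]] [[0.48856679 0.44253761 0.115     ]] ((111.5, 228.0), 42.14567947387695)
or/red 453.5 [551.15472253 377.55898567] [[ 0.12763408 -0.63400394  0.043     ]] [[ 0.13955138 -0.59739439  0.115     ]] ((546.8219604492188, 382.1937561035156), 38.18769836425781)
or/red 230.5 [175.4483008  240.59363702] [[0.46667222 0.30255759 0.043     ]] [[0.45936657 0.28606552 0.115     ]] ((175.4545440673828, 240.72727966308594), 9.065971374511719)
or/red 18.5 [259.12612613 200.46846847] [[0.57186303 0.08577955 0.043     ]] [[0.55859322 0.08157846 0.115     ]
[... 370 characters left out ...]
4 0.066     ]] (0, 0, 560, 66)
white 1274.5 [287.18608605 399.51955015] [[0.0708198  0.01368388 0.022     ]] [[0.07992065 0.01361572 0.066     ]] (251, 383, 84, 37)
white 384.5 [183.71694842 190.00693541] [[0.60502568 0.28994895 0.022     ]] [[0.59591791 0.28046419 0.066     ]] (173, 179, 23, 23)
white 310.0 [293.57204301 413.4       ] [[ 0.03812718 -0.00205812  0.022     ]] [[ 0.04834237 -0.0015897   0.066     ]] (278, 402, 37, 18)
white 274.5 [109.83849423 178.85974499] [[0.63654949 0.49126799 0.022     ]] [[0.62636722 0.47492119 0.066     ]] (94, 174, 34, 12)
white 85.5 [250.07797271 210.68226121] [[0.54817208 0.11092817 0.022     ]] [[0.54100219 0.1075454  0.066     ]] (241, 206, 20, 10)
```

```bash
python3 -m handwheel '[{"translation":[-0.038,-0.0137,0],"angular":[0,0,0],"hand":0},{"translation":[-0.038,-0.0137,0],"angular":[0,0,0],"hand":0},{"translation":[-0.038,-0.0137,0],"angular":[0,0,0],"hand":0},{"translation":[-0.038,-0.0137,0],"angular":[0,0,0],"hand":0},{"translation":[-0.038,-0.0137,0],"angular":[0,0,0],"hand":0},{"translation":[-0.038,-0.0137,0],"angular":[0,0,0],"hand":0},{"translation":[-0.038,-0.0137,0],"angular":[0,0,0],"hand":0},{"translation":[-0.038,-0.0137,0],"angular":[0,0,0],"hand":0}]' 40
python3 -m handwheel '[{"translation":[0,0,0],"angular":[0,0,-6.6],"hand":0},{"translation":[0,0,0],"angular":[0,0,-6.6],"hand":0},{"translation":[0,0,0],"angular":[0,0,-6.6],"hand":0},{"translation":[0,0,0],"angular":[0,0,-6.6],"hand":0},{"translation":[0,0,0],"angular":[0,0,-6.6],"hand":0},{"translation":[0,0,0],"angular":[0,0,-6.7],"hand":0},{"translation":[0,0,0],"angular":[0,0,0],"hand":0},{"translation":[0,0,0],"angular":[0,0,0],"hand":0}]'
cat >> h.py <<'E'
def pose():
    s=manip.get_state();A=rot(s["ee_rot"])
    print("t",s["clock"],"p",s["position"].round(4),"y-axis deg",np.degrees(np.arctan2(A[1,1],A[0,1])).round(2),"tilt",A[:,2].round(4),"F",s["contact_force"].round(1),"w",s["width"],"g",s["gripper_force"],"q6",s["qpos"][5])
    return s,A
def rel(w):
    s,A=pose();print("tool delta",(A.T@(np.asarray(w)-s["position"])).round(4))
E
python3 - <<'E'
from h import *
s,A=pose()
im=manip.get_image("wrist");cv2.imwrite("pics/w1.png",im[:,:,::-1])
for c in blobs(im,(2,130,100),(16,255,255),3):
    print(cv2.contourArea(c),cen(c),cv2.minEnclosingCircle(c))
    rel(cast("wrist",cv2.minEnclosingCircle(c)[0],.043)[0]);print(cast("wrist",cv2.minEnclosingCircle(c)[0],.043)[0])
E
```

```text
clock: 0.82
position: [0.4665, 0.3023, 0.2312]
ee_rot: [-0.0, 0.205, 0.979, 0.0]
contact_force: [0.8, 1.1, -0.1]
width: 0.0856
gripper_force: 0.0
clock: 1.48
position: [0.4654, 0.3038, 0.2311]
ee_rot: [-0.0, -0.138, 0.99, -0.0]
contact_force: [0.6, 0.2, -0.3]
width: 0.0852
gripper_force: 0.0
t 1.4833 p [0.4654 0.3038 0.2311] y-axis deg 105.82 tilt [-4.e-04 -1.e-04 -1.e+00] F [ 0.6  0.2 -0.3] w 0.08524384741714744 g 0.0 q6 -1.3937682428384026
2249.5 [415.5004075  208.23145884] ((420.5213623046875, 210.87179565429688), 57.976348876953125)
t 1.5333 p [0.4654 0.3039 0.2311] y-axis deg 105.83 tilt [-3.e-04 -1.e-04 -1.e+00] F [ 1.3 -0.2 -0.3] w 0.0852568607498511 g 0.0 q6 -1.3939373549106728
tool delta [-0.032   0.1569  0.1881]
[0.45331451 0.4635264  0.043     ]
1600.5 [271.06456316 183.61345413] ((271.0948486328125, 183.60618591308594), 23.173295974731445)
t 1.5333 p [0.4654 0.3039 0.2311] y-axis deg 105.83 tilt [-3.e-04 -1.e-04 -1.e+00] F [ 1.3 -0.2 -0.3] w 0.0852568607498511 g 0.0 q6 -1.3939373549106728
tool delta [-0.0018 -0.006   0.1881]
[0.46864799 0.29860666 0.043     ]
224.5 [377.8908686  323.76614699] ((380.0, 321.5), 12.54003620147705)
t 1.5333 p [0.4654 0.3039 0.2311] y-axis deg 105.83 tilt [-3.e-04 -1.e-04 -1.e+00] F [ 1.3 -0.2 -0.3] w 0.0852568607498511 g 0.0 q6 -1.3939373549106728
tool delta [-0.1714  0.1249  0.1881]
[0.59612452 0.47082693 0.043     ]
```

View pics/w1.png

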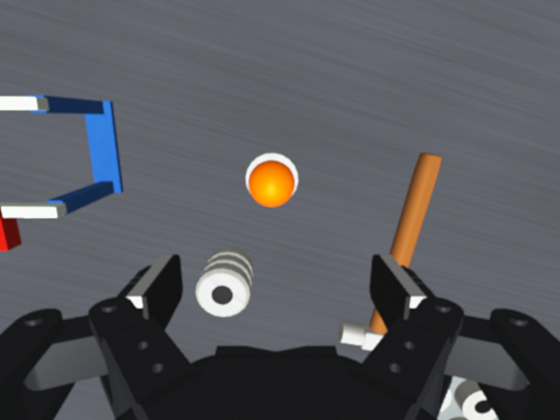

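The wrist view shows the ball at (271,184), the stack at (223,285), clear of the fingers' path. Descend.

```bash
python3 -m handwheel '[{"translation":[-0.0018,-0.006,0.03],"angular":[0,0,0],"hand":0},{"translation":[0,0,0.038],"angular":[0,0,0],"hand":0},{"translation":[0,0,0.038],"angular":[0,0,0],"hand":0},{"translation":[0,0,0.038],"angular":[0,0,0],"hand":0},{"translation":[0,0,0.03],"angular":[0,0,0],"hand":0},{"translation":[0,0,0.02],"angular":[0,0,0],"hand":0},{"translation":[0,0,0.014],"angular":[0,0,0],"hand":0},{"translation":[0,0,0],"angular":[0,0,0],"hand":0},{"translation":[0,0,0],"angular":[0,0,0],"hand":0}]' 40
python3 -m handwheel '[{"translation":[0,0,0],"angular":[0,0,0],"hand":0.8},{"translation":[0,0,0],"angular":[0,0,0],"hand":0.8},{"translation":[0,0,0],"angular":[0,0,0],"hand":0.8},{"translation":[0,0,0],"angular":[0,0,0],"hand":0.8},{"translation":[0,0,0],"angular":[0,0,0],"hand":0.8},{"translation":[0,0,0],"angular":[0,0,0],"hand":0.8},{"translation":[0,0,0],"angular":[0,0,0],"hand":0.8},{"translation":[0,0,0],"angular":[0,0,0],"hand":0.8}]' 30
python3 - <<'E'
from h import *
pose()
im=manip.get_image("wrist");cv2.imwrite("pics/w2.png",im[:,:,::-1])
E
```

```text
clock: 2.28
position: [0.4685, 0.2985, 0.0228]
ee_rot: [-0.001, -0.139, 0.99, -0.0]
contact_force: [-0.1, 0.3, 0.6]
width: 0.0856
gripper_force: 0.0
clock: 2.95
position: [0.4698, 0.2994, 0.0249]
ee_rot: [0.001, -0.139, 0.99, 0.001]
contact_force: [-0.3, 0.8, 5.8]
width: 0.0485
gripper_force: 30.1
t 2.95 p [0.4698 0.2994 0.0249] y-axis deg 105.98 tilt [ 0.0027  0.0018 -1.    ] F [-0.3  0.8  5.8] w 0.048517513570773066 g 30.097206830978394 q6 -1.4078004819950098
```

View pics/w2.png

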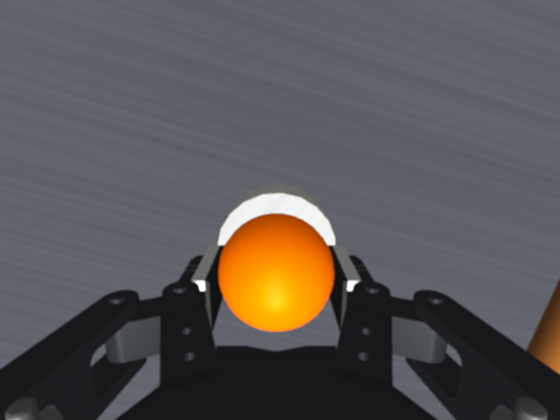

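Ball is centred between the pads at (277,273), held at 30 N. Lift and carry.

```bash
python3 -m handwheel '[{"translation":[0,0,-0.01],"angular":[0,0,0],"hand":0.8},{"translation":[0,0,-0.025],"angular":[0,0,0],"hand":0.8},{"translation":[0,0,-0.035],"angular":[0,0,0],"hand":0.8},{"translation":[0,0,-0.035],"angular":[0,0,0],"hand":0.8},{"translation":[0,0,-0.035],"angular":[0,0,0],"hand":0.8},{"translation":[0,0,-0.035],"angular":[0,0,0],"hand":0.8},{"translation":[0,0,-0.035],"angular":[0,0,0],"hand":0.8},{"translation":[0,0,-0.02],"angular":[0,0,0],"hand":0.8}]'
python3 -m handwheel '[{"translation":[0.003,-0.02,0],"angular":[0,0,0],"hand":0.8},{"translation":[0.003,-0.036,0],"angular":[0,0,0],"hand":0.8},{"translation":[0.003,-0.036,0],"angular":[0,0,0],"hand":0.8},{"translation":[0.003,-0.036,0],"angular":[0,0,0],"hand":0.8},{"translation":[0.003,-0.036,0],"angular":[0,0,0],"hand":0.8},{"translation":[0.003,-0.036,0],"angular":[0,0,0],"hand":0.8},{"translation":[0.003,-0.036,0],"angular":[0,0,0],"hand":0.8},{"translation":[0.003,-0.036,0],"angular":[0,0,0],"hand":0.8},{"translation":[0.003,-0.03,0],"angular":[0,0,0],"hand":0.8},{"translation":[0,0,0],"angular":[0,0,0],"hand":0.8}]'
python3 - <<'E'
from h import *
rel([.5614,-.1656,.22])
im=manip.get_image("wrist");cv2.imwrite("pics/w3.png",im[:,:,::-1])
Y=blobs(im,(20,120,120),(34,255,255))
for c in Y: print(cv2.contourArea(c),cen(c),cv2.boundingRect(c),cast("wrist",cen(c),.18))
c=max(Y,key=lambda c:cv2.boundingRect(c)[2])
b=cast("wrist",cv2.boxPoints(cv2.minAreaRect(c)),.182);print(b,b.mean(0))
for c in blobs(im,(0,150,90),(8,255,255)): print("red",cv2.contourArea(c),cen(c),cast("wrist",cen(c),.115))
E
```

```text
clock: 3.67
position: [0.4698, 0.2989, 0.2584]
ee_rot: [0.003, -0.139, 0.99, 0.001]
contact_force: [1.3, 0.7, -0.6]
width: 0.0483
gripper_force: 31.3
clock: 4.5
position: [0.5269, -0.0048, 0.2537]
ee_rot: [0.0, -0.137, 0.991, -0.002]
contact_force: [0.4, -0.2, -1.1]
width: 0.0483
gripper_force: 31.4
t 4.5 p [ 0.5269 -0.0048  0.2537] y-axis deg 105.69 tilt [ 0.001  -0.0044 -1.    ] F [ 0.4 -0.2 -1.1] w 0.04828935337628343 g 31.426066160202026 q6 -1.9820960078713425
tool delta [ 0.0103 -0.164   0.0344]
5433.5 [113.03711543 148.60565627] (0, 78, 164, 223) [[ 0.51219179 -0.12125151  0.18      ]]
1391.5 [ 53.79386753 294.02587136] (0, 287, 120, 15) [[ 0.63545314 -0.14990277  0.18      ]]
615.5 [274.86406715 200.04630382] (261, 186, 29, 28) [[ 0.51707075 -0.00604516  0.18      ]]
[[ 0.48732085 -0.1965519   0.182     ]
 [ 0.45453079 -0.11018936  0.182     ]
 [ 0.61405197 -0.06653559  0.182     ]
 [ 0.65661905 -0.1717507   0.182     ]] [ 0.55313066 -0.13625689  0.182     ]
red 226.0 [352.2780236 241.2300885] [[0.55236236 0.08012038 0.115     ]]
red 0.0 [0. 0.] [[ 0.43588787 -0.25311625  0.115     ]]
red 0.0 [0. 0.] [[ 0.43588787 -0.25311625  0.115     ]]
```

View pics/w3.png

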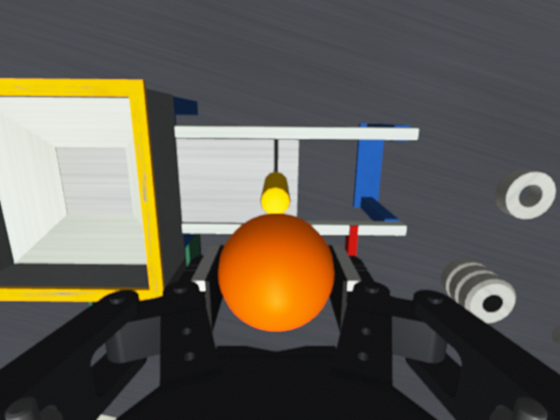

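The wrist view shows the empty ring at (525,195), the ball held at (277,272), pointer line at (276,150), the marker at (352,240) and the hopper at left, matching the earlier estimates. Continue over the hopper and part-way down.

```bash
python3 -m handwheel '[{"translation":[0.002,-0.033,0],"angular":[0,0,0],"hand":0.8},{"translation":[0.002,-0.033,0],"angular":[0,0,0],"hand":0.8},{"translation":[0.002,-0.033,0],"angular":[0,0,0],"hand":0.8},{"translation":[0.002,-0.033,0],"angular":[0,0,0],"hand":0.8},{"translation":[0.002,-0.032,0],"angular":[0,0,0],"hand":0.8},{"translation":[0,0,0],"angular":[0,0,0],"hand":0.8},{"translation":[0,0,0.03],"angular":[0,0,0],"hand":0.8},{"translation":[0,0,0.03],"angular":[0,0,0],"hand":0.8},{"translation":[0,0,0],"angular":[0,0,0],"hand":0.8},{"translation":[0,0,0],"angular":[0,0,0],"hand":0.8}]'
python3 -c "
from h import *
rel([.5614,-.1656,.121])"
```

```text
clock: 5.38
position: [0.5604, -0.1579, 0.1923]
ee_rot: [-0.002, -0.14, 0.99, 0.001]
contact_force: [0.7, 0.3, -0.5]
width: 0.0484
gripper_force: 31.6
t 5.3833 p [ 0.5604 -0.1579  0.1923] y-axis deg 106.04 tilt [-0.0038  0.0021 -1.    ] F [ 0.7  0.3 -0.5] w 0.04842229802721868 g 31.57974600791931 q6 -2.2453257711594143
tool delta [ 0.001  -0.0079  0.0713]
```

```bash
python3 -m handwheel '[{"translation":[0.001,-0.008,0],"angular":[0,0,0],"hand":0.8},{"translation":[0,0,0.02],"angular":[0,0,0],"hand":0.8},{"translation":[0,0,0.018],"angular":[0,0,0],"hand":0.8},{"translation":[0,0,0.014],"angular":[0,0,0],"hand":0.8},{"translation":[0,0,0.008],"angular":[0,0,0],"hand":0.8},{"translation":[0,0,0.004],"angular":[0,0,0],"hand":0.8},{"translation":[0,0,0.004],"angular":[0,0,0],"hand":0.8},{"translation":[0,0,0.002],"angular":[0,0,0],"hand":0.8},{"translation":[0,0,0],"angular":[0,0,0],"hand":0.8},{"translation":[0,0,0],"angular":[0,0,0],"hand":0.8}]'
python3 -c "
from h import *
rel([.5614,-.1656,.119])"
```

```text
clock: 6.22
position: [0.5634, -0.1677, 0.124]
ee_rot: [0.001, -0.139, 0.99, -0.0]
contact_force: [0.6, 0.3, -1.2]
width: 0.0479
gripper_force: 31.7
t 6.2167 p [ 0.5634 -0.1677  0.124 ] y-axis deg 106.0 tilt [ 1.3e-03 -5.0e-04 -1.0e+00] F [ 0.6  0.3 -1.2] w 0.04794118870605127 g 31.65209949016571 q6 -2.2576337604542656
tool delta [0.0014 0.0025 0.005 ]
```

```bash
python3 -m handwheel '[{"translation":[0.001,0.002,0.001],"angular":[0,0,0],"hand":0.8},{"translation":[0,0,0.001],"angular":[0,0,0],"hand":0.8},{"translation":[0,0,0.001],"angular":[0,0,0],"hand":0.8},{"translation":[0,0,0.001],"angular":[0,0,0],"hand":0.8},{"translation":[0,0,0],"angular":[0,0,0],"hand":0.8},{"translation":[0,0,0],"angular":[0,0,0],"hand":0.8}]'
```

```text
clock: 6.72
position: [0.5614, -0.1658, 0.1192]
ee_rot: [-0.0, -0.139, 0.99, 0.0]
contact_force: [-0.6, -0.0, -1.4]
width: 0.0484
gripper_force: 31.7
```

```bash
python3 -m handwheel '[{"translation":[0,0,0.001],"angular":[0,0,0],"hand":0.8},{"translation":[0,0,0],"angular":[0,0,0],"hand":0.8},{"translation":[0,0,0],"angular":[0,0,0],"hand":0.28},{"translation":[0,0,0],"angular":[0,0,0],"hand":0.28},{"translation":[0,0,0],"angular":[0,0,0],"hand":0.28},{"translation":[0,0,0],"angular":[0,0,0],"hand":0.28},{"translation":[0,0,0],"angular":[0,0,0],"hand":0.28},{"translation":[0,0,0],"angular":[0,0,0],"hand":0.28}]'
python3 - <<'E'
from h import *
pose()
im=manip.get_image("wrist");cv2.imwrite("pics/w4.png",im[:,:,::-1])
E
```

```text
clock: 7.38
position: [0.5615, -0.1659, 0.1184]
ee_rot: [0.0, -0.139, 0.99, -0.0]
contact_force: [0.0, -1.0, -0.4]
width: 0.0614
gripper_force: 0.0
t 7.3833 p [ 0.5615 -0.1659  0.1184] y-axis deg 105.99 tilt [ 2.e-04  0.e+00 -1.e+00] F [ 0.  -1.  -0.4] w 0.061365685856520656 g 0.0 q6 -2.2560428101797303
```

View pics/w4.png

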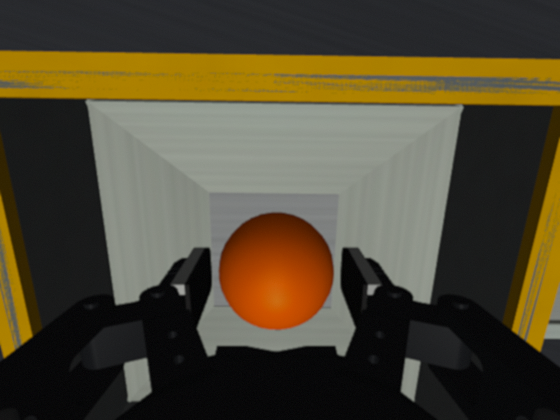

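The ball lies at (277,270) over the closed gate, pads clear on both sides. Lift out and go over the handle.

```bash
python3 -m handwheel '[{"translation":[0,0,-0.01],"angular":[0,0,0],"hand":0.28},{"translation":[0,0,-0.025],"angular":[0,0,0],"hand":0.28},{"translation":[0,0,-0.035],"angular":[0,0,0],"hand":0.28},{"translation":[0,0,-0.035],"angular":[0,0,0],"hand":0.28},{"translation":[0,0,-0.025],"angular":[0,0,0],"hand":0.28},{"translation":[0,0,-0.005],"angular":[0,0,0],"hand":0.28}]'
python3 -m handwheel '[{"translation":[0,0.033,0],"angular":[0,0,0],"hand":0},{"translation":[0,0.033,0],"angular":[0,0,0],"hand":0},{"translation":[0,0.033,0],"angular":[0,0,0],"hand":0},{"translation":[0,0.033,0],"angular":[0,0,0],"hand":0},{"translation":[0,0.033,0],"angular":[0,0,0],"hand":0},{"translation":[0,0,0],"angular":[0,0,0],"hand":0},{"translation":[0,0,0],"angular":[0,0,0],"hand":0},{"translation":[0,0,0],"angular":[0,0,0],"hand":0}]'
python3 - <<'E'
from h import *
s,A=pose()
im=manip.get_image("wrist");cv2.imwrite("pics/w5.png",im[:,:,::-1])
for c in blobs(im,(20,120,120),(34,255,255)): print(cv2.contourArea(c),cen(c),cv2.boundingRect(c),cast("wrist",cen(c),.18))
for c in blobs(im,(0,150,90),(8,255,255)): print("red",cv2.contourArea(c),cen(c),cv2.boundingRect(c),cast("wrist",cen(c),.115))
E
```

```text
clock: 7.93
position: [0.5639, -0.1668, 0.2598]
ee_rot: [0.005, -0.139, 0.99, -0.003]
contact_force: [0.9, -0.5, 0.9]
width: 0.0615
gripper_force: 0.0
clock: 8.6
position: [0.516, -0.0075, 0.2533]
ee_rot: [0.0, -0.139, 0.99, -0.0]
contact_force: [-0.2, -0.2, -0.9]
width: 0.0853
gripper_force: 0.0
t 8.6 p [ 0.516  -0.0075  0.2533] y-axis deg 106.03 tilt [ 2.e-04 -7.e-04 -1.e+00] F [-0.2 -0.2 -0.9] w 0.08533824561132983 g 0.0 q6 -1.999288794999557
4123.0 [113.80156035 147.05226777] (0, 95, 160, 173) [[ 0.5014945  -0.12674186  0.18      ]]
1061.0 [ 45.7951618  305.85516808] (0, 299, 98, 15) [[ 0.63805694 -0.16017594  0.18      ]]
612.5 [273.95646259 215.28653061] (260, 201, 29, 30) [[ 0.51806118 -0.00960982  0.18      ]]
red 302.0 [349.75       256.99889625] (344, 237, 12, 39) [[0.55803856 0.0773278  0.115     ]]
red 0.0 [0. 0.] (96, 171, 1, 1) [[ 0.42707907 -0.25906705  0.115     ]]
red 0.0 [0. 0.] (107, 179, 1, 1) [[ 0.42707907 -0.25906705  0.115     ]]
```

View pics/w5.png

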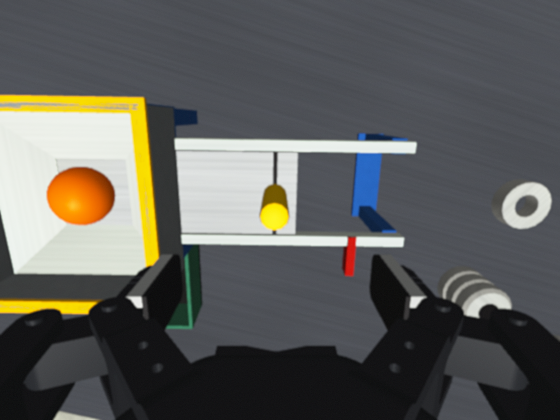

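Ball rests in the hopper at (82,195); the handle at (274,215) is between the open fingers, pointer at x≈275, marker at (350,257), so ~73 mm of travel. Descend and grip.

```bash
python3 -m handwheel '[{"translation":[-0.001,0,0.02],"angular":[0,0,0],"hand":0},{"translation":[0,0,0.03],"angular":[0,0,0],"hand":0},{"translation":[0,0,0.03],"angular":[0,0,0],"hand":0},{"translation":[0,0,0.025],"angular":[0,0,0],"hand":0},{"translation":[0,0,0.011],"angular":[0,0,0],"hand":0},{"translation":[0,0,0],"angular":[0,0,0],"hand":0},{"translation":[0,0,0],"angular":[0,0,0],"hand":0}]' 60
python3 -m handwheel '[{"translation":[0,0,0],"angular":[0,0,0],"hand":1},{"translation":[0,0,0],"angular":[0,0,0],"hand":1},{"translation":[0,0,0],"angular":[0,0,0],"hand":1},{"translation":[0,0,0],"angular":[0,0,0],"hand":1},{"translation":[0,0,0],"angular":[0,0,0],"hand":1},{"translation":[0,0,0],"angular":[0,0,0],"hand":1},{"translation":[0,0,0],"angular":[0,0,0],"hand":1},{"translation":[0,0,0],"angular":[0,0,0],"hand":1},{"translation":[0,0,0],"angular":[0,0,0],"hand":1},{"translation":[0,0,0],"angular":[0,0,0],"hand":1}]' 60
```

```text
clock: 9.23
position: [0.5171, -0.008, 0.1368]
ee_rot: [-0.001, -0.138, 0.99, 0.0]
contact_force: [-0.9, -0.4, -0.3]
width: 0.0851
gripper_force: 0.0
clock: 10.07
position: [0.5175, -0.0078, 0.1381]
ee_rot: [0.001, -0.139, 0.99, -0.001]
contact_force: [-0.6, -3.7, 5.8]
width: 0.0206
gripper_force: 58.7
```

```bash
python3 -m handwheel '[{"translation":[0,0.004,0],"angular":[0,0,0],"hand":1},{"translation":[0,0.008,0],"angular":[0,0,0],"hand":1},{"translation":[0,0.01,0],"angular":[0,0,0],"hand":1},{"translation":[0,0.01,0],"angular":[0,0,0],"hand":1},{"translation":[0,0.01,0],"angular":[0,0,0],"hand":1},{"translation":[0,0.01,0],"angular":[0,0,0],"hand":1},{"translation":[0,0.01,0],"angular":[0,0,0],"hand":1},{"translation":[0,0.008,0],"angular":[0,0,0],"hand":1},{"translation":[0,0.002,0],"angular":[0,0,0],"hand":1},{"translation":[0,0,0],"angular":[0,0,0],"hand":1}]'
python3 -m handwheel '[{"translation":[0,0,0],"angular":[0,0,0],"hand":1},{"translation":[0,0,0],"angular":[0,0,0],"hand":1},{"translation":[0,0,0],"angular":[0,0,0],"hand":1},{"translation":[0,0,0],"angular":[0,0,0],"hand":1},{"translation":[0,0,0],"angular":[0,0,0],"hand":1},{"translation":[0,0,0],"angular":[0,0,0],"hand":1},{"translation":[0,0,0],"angular":[0,0,0],"hand":1},{"translation":[0,0,0],"angular":[0,0,0],"hand":1},{"translation":[0,0,0],"angular":[0,0,0],"hand":1},{"translation":[0,0,0],"angular":[0,0,0],"hand":1}]'
python3 - <<'E'
from h import *
pose()
im=manip.get_image("wrist")
t=manip.get_image("top");s=manip.get_image("scene")
f=lambda a,x,y,w,h:cv2.resize(a[y:y+h,x:x+w],(400,300),interpolation=cv2.INTER_CUBIC)
out=np.vstack([np.hstack([f(im,0,0,560,420),f(t,220,110,200,150)]),np.hstack([f(s,170,170,160,120),f(im,200,180,240,180)])])
cv2.imwrite("pics/m6.png",out[:,:,::-1])
for c in blobs(im,(0,150,90),(8,255,255)): print("red",cv2.contourArea(c),cen(c),cv2.boundingRect(c),cast("wrist",cen(c),.115))
for n,a in(("top",t),("scene",s)):
  for c in blobs(a,(3,150,120),(16,255,255),6): print(n,cv2.contourArea(c),cen(c))
E
```

```text
clock: 10.9
position: [0.4989, 0.0609, 0.1381]
ee_rot: [0.002, -0.14, 0.99, -0.002]
contact_force: [3.6, -8.1, 4.1]
width: 0.0205
gripper_force: 58.9
clock: 11.73
position: [0.499, 0.0603, 0.1381]
ee_rot: [0.002, -0.139, 0.99, -0.002]
contact_force: [2.8, -8.4, 4.2]
width: 0.0211
gripper_force: 58.9
t 11.7333 p [0.499  0.0603 0.1381] y-axis deg 106.04 tilt [ 0.0042 -0.0036 -1.    ] F [ 2.8 -8.4  4.2] w 0.02107484655586245 g 58.91556680202484 q6 -1.8644006869292007
red 213.0 [279.10798122 341.52269171] (273, 331, 14, 21) [[0.56366395 0.08018159 0.115     ]]
red 0.0 [0. 0.] (30, 333, 1, 1) [[ 0.42079196 -0.0957262   0.115     ]]
red 0.0 [0. 0.] (26, 336, 2, 2) [[ 0.42079196 -0.0957262   0.115     ]]
top 253.0 [341.28129117 147.74637681]
top 0.0 [0. 0.]
scene 222.5 [ 71.9588015  164.10786517]
scene 109.0 [238.74617737 282.32262997]
scene 7.0 [  2.35714286 176.        ]
scene 4.5 [  9.18518519 164.40740741]
scene 4.0 [ 39.5 150.5]
scene 3.5 [ 13.0952381  156.23809524]
```

View pics/m6.png

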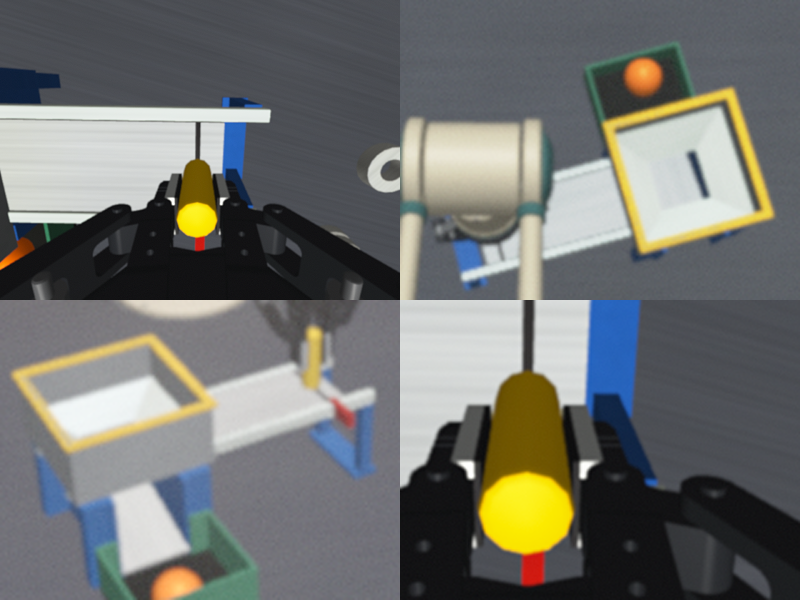

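Ball is in the tray (top crop (643,77)), and the pointer (198,140) is nearly in line with the red clip (199,243) in the wrist crop. Measure the remainder.

Run:
```python
from h import *
im=manip.get_image("wrist");g=cv2.cvtColor(im,cv2.COLOR_RGB2GRAY)
a=np.radians(106);yv=np.array([np.cos(a),np.sin(a)]);xv=np.array([np.sin(a),-np.cos(a)]);O=np.array([.5614,-.1656])
f=lambda px,z:[((cast("wrist",px,z)[0,:2]-O)@v).round(4) for v in(xv,yv)]
for r in range(178,220,8):
    row=255.-g[r,262:292];w=np.where(row>row.max()-60,row,0);c=262+(w*np.arange(30)).sum()/w.sum()
    print("ptr",r,c.round(2),f((c,r),.110))
m=cv2.inRange(cv2.cvtColor(im,cv2.COLOR_RGB2HSV),(0,150,60),(8,255,255))
for r in range(330,354,4):
    x=np.where(m[r,250:310])[0]+250
    if len(x): print("red",r,x.min(),x.max(),im[r,x.min()-3:x.max()+4].tolist()[::2],f((x.mean(),r),.115))
pose()
```

```text
ptr 178 276.61 [np.float64(-0.0317), np.float64(0.2339)]
ptr 186 276.59 [np.float64(-0.0272), np.float64(0.2339)]
ptr 194 276.53 [np.float64(-0.0227), np.float64(0.2339)]
ptr 202 276.53 [np.float64(-0.0181), np.float64(0.2339)]
ptr 210 276.47 [np.float64(-0.0135), np.float64(0.2339)]
ptr 218 276.44 [np.float64(-0.0087), np.float64(0.2339)]
red 334 274 286 [[73, 77, 85], [158, 51, 56], [205, 24, 18], [205, 22, 17], [206, 23, 19], [205, 23, 17], [207, 25, 17], [195, 34, 31], [102, 75, 80], [77, 81, 87]] [np.float64(0.0644), np.float64(0.2361)]
red 338 273 285 [[74, 79, 84], [106, 75, 80], [195, 34, 30], [205, 24, 16], [204, 24, 17], [205, 26, 19], [206, 27, 17], [208, 25, 18], [149, 61, 64], [77, 80, 85]] [np.float64(0.0673), np.float64(0.2355)]
red 342 273 285 [[74, 79, 85], [118, 72, 77], [206, 32, 25], [209, 26, 18], [207, 26, 19], [208, 27, 18], [208, 26, 17], [209, 25, 16], [145, 67, 70], [74, 79, 85]] [np.float64(0.0703), np.float64(0.2355)]
red 346 273 285 [[73, 79, 87], [118, 74, 78], [204, 30, 24], [208, 25, 15], [208, 26, 17], [209, 27, 18], [207, 24, 17], [210, 26, 18], [143, 65, 69], [75, 80, 86]] [np.float64(0.0732), np.float64(0.2356)]
red 350 273 284 [[49, 53, 57], [92, 56, 58], [170, 26, 23], [175, 23, 17], [175, 24, 18], [162, 23, 18], [124, 21, 19], [99, 21, 20], [51, 30, 31]] [np.float64(0.0762), np.float64(0.2353)]
t 11.9333 p [0.499  0.0603 0.1381] y-axis deg 106.04 tilt [ 0.0042 -0.0036 -1.    ] F [ 1.4 -8.6  3.7] w 0.020426812674071173 g 58.91525208950043 q6 -1.8644317611883372
```

```bash
python3 -m handwheel '[{"translation":[0,0.001,0],"angular":[0,0,0],"hand":1},{"translation":[0,0.001,0],"angular":[0,0,0],"hand":1},{"translation":[0,0,0],"angular":[0,0,0],"hand":1},{"translation":[0,0,0],"angular":[0,0,0],"hand":1},{"translation":[0,0,0],"angular":[0,0,0],"hand":1},{"translation":[0,0,0],"angular":[0,0,0],"hand":1},{"translation":[0,0,0],"angular":[0,0,0],"hand":1},{"translation":[0,0,0],"angular":[0,0,0],"hand":1},{"translation":[0,0,0],"angular":[0,0,0],"hand":1},{"translation":[0,0,0],"angular":[0,0,0],"hand":1}]'
python3 - <<'E'
from h import *
im=manip.get_image("wrist");g=cv2.cvtColor(im,cv2.COLOR_RGB2GRAY)
a=np.radians(106);yv=np.array([np.cos(a),np.sin(a)]);O=np.array([.5614,-.1656])
f=lambda px,z:((cast("wrist",px,z)[0,:2]-O)@yv).round(4)
row=255.-g[202,262:292];w=np.where(row>row.max()-60,row,0);p=f((262+(w*np.arange(30)).sum()/w.sum(),202),.11)
m=cv2.inRange(cv2.cvtColor(im,cv2.COLOR_RGB2HSV),(0,150,60),(8,255,255))
x=np.where(m[342,250:310])[0]+250; q=f((x.mean(),342),.115);print(p,q,q-p)
for _ in range(2): print([cen(c) for c in blobs(manip.get_image("top"),(3,150,120),(16,255,255),2)][0], [cen(c).round(1) for c in blobs(manip.get_image("scene"),(3,150,120),(16,255,255),2)])
print(cast("top",[341.3,147.7],.031)); pose()
E
```

```text
clock: 12.77
position: [0.4985, 0.0622, 0.1381]
ee_rot: [0.002, -0.139, 0.99, -0.002]
contact_force: [1.9, -8.6, 2.8]
width: 0.0206
gripper_force: 58.9
0.2358 0.2356 -0.00020000000000000573
[341.18277449 147.74030243] [array([ 71.9, 164.3]), array([238.8, 282.3])]
[341.23208416 147.7896121 ] [array([ 72. , 162.7]), array([238.8, 282.3])]
[[ 0.71795532 -0.13428822  0.031     ]]
t 13.0167 p [0.4986 0.0621 0.1381] y-axis deg 106.03 tilt [ 0.0043 -0.0038 -1.    ] F [ 2.6 -7.8  3.2] w 0.020727670679020083 g 58.94151449203491 q6 -1.8604688074907325
```

```bash
python3 -c "
from rig import manip
print(manip.sign_off())"
```

```text
the job is handed in; nothing more can be done
None
```

I lowered the ball onto the closed gate and released it, then pulled the gate so it fell through into the catch tray, where it lies at rest. I handed the job in with the handle still gripped and the pointer about 0.2 mm from the marker's centre by the wrist camera; no verdict was returned.

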